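# Lock a sample holder into a bayonet dock

### The arm

A 7-joint arm with a two-finger parallel gripper is mounted at the origin on the work surface. World frame = base frame: x ahead of the robot, y to its left, z up, the work surface at z = 0. Lengths are in mm, angles in rad, forces in N, time in s.
With the tool pointing down it reaches from about 400 to 875 mm from the base axis. Payload 6.5 kg.
Tool frame: the origin (TCP) lies on the centre line of the jaws, within the pads' length; the fingertips stand 11 mm ahead of it and the grasp point (between the pads) lies 8 mm behind it; z points along the fingers, y is the line along which they close (so a half turn about z gives the same grasp; the last joint's range is limited). The gripper opens to 88 mm and grips with 3 to 60 N. Pads are 18 mm wide; open, the fingers measure 123 mm over their backs; the gripper's body (75 mm by 187 mm) begins 45 mm behind the grasp point.
Start: joints at [1.272, 0.536, -0.004, 1.538, 0.003, 1.067, -0.071], TCP at [149.954, -632.459, 249.716] pointing down, gripper open.
Joint ranges: [-2.7, 2.7], [-0.37, 2.16], [-1.27, 1.26], [0.24, 2.4], [-1.31, 4.45], [0.19, 1.91], [-2.76, 2.76]. Speed limits (rad/s): [2.39, 2.39, 3.14, 3.14, 3.14, 3.14, 3.14].

### API

Orientations are given as [roll, pitch, yaw] about the fixed x, y, z axes, in that order (R = Rz(yaw) Ry(pitch) Rx(roll)).
In Python, from workcell import r gives the robot as it stands.
- The arm moves only by the shell command python3 -m creep 'ROWS' [OPENING]. ROWS is a JSON object of lists of equal length, an entry for each row: "linear": the shift along the tool's x, y, z scaled (see below), a list of three; "twist": the turn about the tool's z scaled (see below). A call has 1 to 10 rows; each row shifts and turns the commanded pose from where the row before left it, along the tool's axes as they then stand; what a row does not reach is not made up. The controller multiplies each number of a shift by 750 mm and each number of a turn by pi rad. A row lasts 1/12 s, in which the tool goes at most 41.7 mm and 7.16 degrees, less where a joint would pass 70% of its speed; a pose out of reach is approached as far as the arm can. A call with a number of a shift or a turn outside -1 to 1 is refused whole. A call with a gripper value outside its range is refused whole. OPENING is the opening, from 0 (shut) to 1 (fully open), set as the call begins (- or left out, the last holds). The fingers move at their own pace and stop on an object; the grip force is fixed at half the most. Time passes only in rows, so rows that do not move let the fingers close. It gives the time, the measured TCP pose, the force, the opening and the grip force at its end, in the units of the state.
- r.observe(): the state, without advancing time (a new reading comes with each control period).
- r.camera(name): name is "side" or "top" or "wrist"; returns a dict with "img" (420x560x3 uint8, blue, green, red), "mtx" (3x3 intrinsics, pixels), "rvec" (rotation vector, rad) and "tvec" (3), from world to camera coordinates, as OpenCV has them. Camera axes: x right, y down, z forward; pixel columns grow to the right and rows downward; lengths in mm; the calibration is good to about 2 mm. A picture is of the moment at which its call begins. There is no depth.
- r.sign_off(): hands the job in; it is judged then, once.
The state is a dict: "t": time; "joints": joint angles; "dq": joint speeds; "effort": joint torques, N m; "tcp_pos": TCP position; "orientation": TCP orientation; "wrist_force": force on the tool from outside, world axes, zero at the start; "ft_torque": the same for the moment, N m; "grip_width": opening from 0.0 (shut) to 1.0 (fully open); "gripper_force": force on a finger pad.
Only numpy, scipy, OpenCV 4.12 (cv2) and the standard library are available. Lean on these libraries where they do the work, as an engineer would, in place of code of your own. Each camera call takes 0.05 s, during which the arm holds its last target. There are 200 camera calls.

### The job

Mount the steel sample holder (the round one with two side lugs and a flat grip bar) in the spring-loaded bayonet dock: find the slots by gently turning the holder on the ring, push it in against the spring, and twist it a quarter turn clockwise, seen from above, so that it locks and stays down when you let go. Never force it (60 N on the dock, all its contacts together, would harm it), and leave the other things on the bench where they are.

Things in the scene. Friction and masses are not known exactly. Their poses are not given: they have to be found in the camera images.
- holder: Loose round steel sample holder, standing on its nose. Origin: centre of underside, z up. Nose 43 mm across (bottom 37) to z 8; body 44 across to z 30; grip bar on top 34 long (its x), 12 thick (y), z 30-74, to be pinched. Lugs at +x and -x, in line with the bar, 8 wide, z 8-14, tips 58 apart. Half a turn makes no difference. Mineral chips beside the bar up to z 38: fingertips above. 0.11-0.22 kg.
- dock: Bayonet dock, fixed: grey base plate 110 x 110 x 12 mm with a bright drum 80 mm across and 57 high, dark slotted ring in its mouth. Origin: on the bench below the drum's axis; x points to the small dark index block at the drum's foot. The ring's angle is NOT reported: its slots lie within 0.4 rad either way of the dock's x axis, fixed during a run, seen from above or felt for by turning the holder.
- dock_mouth (a point): Centre of the ring's top face, 60 mm above the bench. Ring: 10 mm thick, bore 48 mm across, two opposite slots 12 mm wide (66 mm across) for the lugs. With the lugs off the slots the holder stands on the ring, nose in the bore, its underside 52 mm above the bench; within about 0.08 rad of the slots it drops in and its underside meets the spring plate at 47 mm.
- dock_lock (a point): On the axis, 40 mm above the bench: where the holder's underside is once locked. The lugs pass under the ring with the underside at 36 mm or lower; then it twists clockwise seen from above (only that way) to a stop 0.08 rad past a quarter turn from the slots' middle. Let up there, the spring lifts the lugs into notches 4 mm deep; let up over the slots, it rises to 47 mm.
- plate (a joint): Brass spring plate in the dock's bore: how far it is pressed in, m. 0 = up, face 47 mm above the bench; 0.007 with the holder locked; 0.011 when the lugs just clear the ring; 0.017 = bottom (holder's underside at 30 mm). It pushes back with 5 N at 0 plus 0.45 N per mm: 10 N when the lugs clear, 12.7 N at the bottom.
- blank: Bystander, leave alone: plain steel blank 56 mm across, 56 mm high with a round knob and no lugs. Origin under its centre.
- box_a: Bystander: open clear box 90 x 90 x 38 mm with a sample. Origin under its centre.
- box_b: Bystander: lidded clear box 100 x 70 x 38 mm. Origin under its centre.
- stub: Bystander: aluminium stub 25 mm across, 12 mm high. Origin under its centre.
- stub2: Bystander: steel stub 32 mm across, 10 mm high. Origin under its centre.
- jar: Bystander: small glass jar 44 mm across, 55 mm high. Origin under its centre.
- driver: Bystander: screwdriver 170 mm long lying along its x axis. Origin under its middle.
Not all that is in view belongs to the job. Leave any yellow look-alike of the holder alone.

How it is judged (in metres and radians):
On the way, in this order (a step that is already met when the one before it is completed fails the run):
1. the holder is pushed into the dock against the spring, lugs below the ring and not yet turned (z of holder in the frame of dock below 0.0375 m and horizontal distance between holder and dock below 0.005 m and angle between the x axis of holder and the x axis of dock, either way round below 0.7 rad), for 0.05 s.
2. the holder is turned about a quarter turn in the dock (z of holder in the frame of dock below 0.0425 m and horizontal distance between holder and dock below 0.005 m and angle between the x axis of holder and the x axis of dock, either way round above 1 rad), for 0.1 s.
At the end, for the whole second after the job is handed in: The holder is locked in the dock and at rest: its underside 37.5 to 42.5 mm above the bench (held down by the notches, 40 mm), within 4 mm of the dock's axis, upright within 0.08 rad, spring plate pressed more than 4 mm, the grip bar turned more than 1.0 rad away from the dock's x axis (z of holder in the frame of dock between 0.0375 and 0.0425 m and horizontal distance between holder and dock below 0.004 m and angle between the x axis of holder and the x axis of dock, either way round above 1 rad and angle between holder's own z axis and vertical below 0.08 rad and value of joint plate above 0.004 m and linear speed of holder below 0.02 m/s); the robot touches nothing.
It fails at once if the holder is forced against the dock with more than 60 N, all contacts added (contact force between holder and dock above 60 N).
It fails at once if a bystander is moved by more than 30 mm (distance of any of blank, box_a, box_b, stub, stub2, jar, driver from where it was at the start of the episode above 0.03 m).
It also fails if it takes over 64 s, if anything falls off the work surface, if the arm or the gripper's body presses on something with over 40 N, if the wrist force passes 120 N, or if a joint passes its speed limit or range.

## Working session

There is one attempt and no reset: what is moved stays moved. The work goes in short steps, Python scripts to look and compute and a shell command to move; the robot and the scene stay as the last step left them, time stands still between calls to the robot, and variables do not carry over. Pictures are saved under pics/ and viewed, at most 10 in all, crops included, and the job is handed in when it is done.

```bash
mkdir -p pics
cat > h.py <<'E'
import cv2,numpy as np
from workcell import r
def cam(n,save=None):
    c=r.camera(n)
    if save: cv2.imwrite('pics/'+save,c['img'])
    return c
def ray(c,uv):
    R=cv2.Rodrigues(np.array(c['rvec'],float))[0];t=np.array(c['tvec'],float).ravel()
    d=R.T@np.linalg.inv(np.array(c['mtx'],float))@np.array([uv[0],uv[1],1.]);return -R.T@t,d
def onz(c,uv,z):
    o,d=ray(c,uv);return o+d*(z-o[2])/d[2]
def proj(c,p):
    return cv2.projectPoints(np.array(p,float).reshape(-1,3),np.array(c['rvec'],float),np.array(c['tvec'],float),np.array(c['mtx'],float),None)[0].reshape(-1,2)
E
python3 - <<'E'
from h import *
a=cam('top','top1.png');b=cam('side','side1.png');
for c in(a,b):print(ray(c,(280,210)))
s=r.observe();print(s)
E
```

```text
(array([ 335.89652331,  -36.54017187, 1098.39813045]), array([ 0.22398978,  0.02286596, -0.97445441]))
(array([ 163.57764813, -598.96735035,  876.34305296]), array([ 0.38744021,  0.54259411, -0.74548862]))
{'t': 0.1, 'joints': array([ 1.27182975,  0.53707603, -0.00439943,  1.53873521,  0.00256648,
        1.06733926, -0.07119001]), 'dq': array([ 0.00017349, -0.00236556,  0.00030307, -0.00287237,  0.00232308,
        0.00175352, -0.00119461]), 'effort': array([ 2.36911939e-03, -5.72078919e+01,  9.94035937e-01, -2.52229160e+01,
       -5.61432028e-02,  1.34500969e-02,  5.61631100e-05]), 'tcp_pos': array([ 149.78788682, -631.9597642 ,  248.95162649]), 'orientation': array([-3.14004407e+00,  1.05667159e-04,  2.32798386e-01]), 'wrist_force': array([-0.12662884,  0.66087   ,  0.25080096]), 'ft_torque': array([-0.03523256, -0.04663503, -0.00501783]), 'gripper_force': 0.0, 'grip_width': 1.0002214994540823}
```

View pics/top1.png

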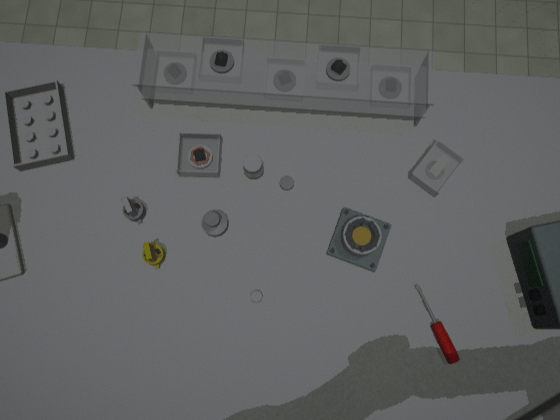

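View pics/side1.png

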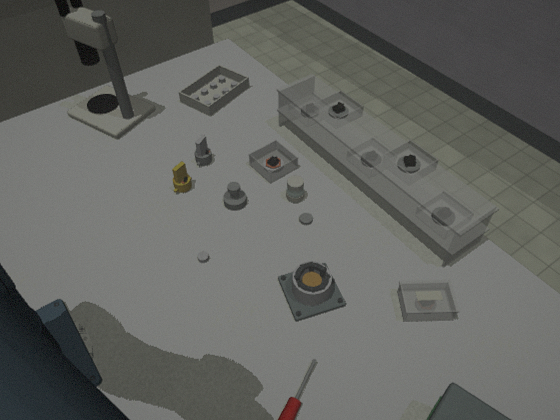

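Top view. What could be taken for the holder:
- grey part with a bar at (133,208), side view (203,152)
- yellow look-alike at (153,253)
- blank with a round knob at (214,222)
- boxed samples at (200,156), (221,61) and (338,68)

I choose (133,208). The dock is at (361,236). One close crop will check both.

Run:
```python
from h import *
t=cv2.imread('pics/top1.png');s=cv2.imread('pics/side1.png')
f=lambda i,x,y,w:cv2.resize(i[y-w:y+w,x-w:x+w],(390,390) if 0 else (300,300),interpolation=cv2.INTER_CUBIC)
g=np.vstack([np.hstack([f(t,133,208,25),f(t,360,238,40)]),np.hstack([f(s,203,152,25),f(s,312,285,40)])])
cv2.imwrite('pics/crop1.png',np.clip(g*1.6,0,255).astype(np.uint8))
a=r.camera('top')
print(onz(a,(133,208),30),onz(a,(361,236),60))
```

```text
[563.79002828 300.16710101  30.        ] [ 531.94379091 -180.99376638   60.        ]
```

View pics/crop1.png

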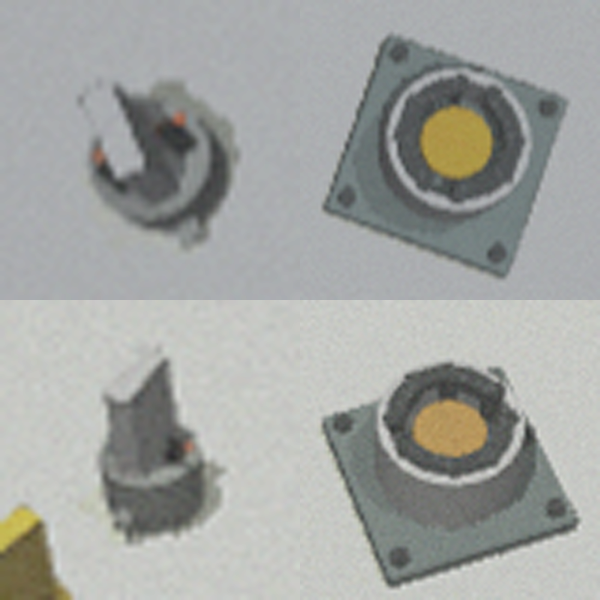

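The grey part has the flat bar, chips and side lugs, so it is the holder. The dock's plate is rotated, and the index block sits behind the drum in the side view. Next I'll work out the wrist camera offset and the move.

```bash
cat >> h.py <<'E'
def rows(target,yaw=None):
    """target TCP xyz -> shift in tool axes, in units (mm/750), and twist (units of pi)"""
    s=r.observe();p=s['tcp_pos'];y=s['orientation'][2];d=np.array(target)-p
    c,n=np.cos(y),np.sin(y);l=np.array([c*d[0]+n*d[1],n*d[0]-c*d[1],-d[2]])/750
    k=int(np.ceil(np.linalg.norm(l)*750/40))
    tw=0 if yaw is None else -((yaw-y+np.pi/2)%np.pi-np.pi/2)/np.pi
    print('total',l.round(4),'rows',k,'each',(l/max(k,1)).round(4),'twist',round(tw,4),'t',s['t'],'tcp',p.round(1),'yaw',round(y,4))
E
python3 - <<'E'
from h import *
w=cam('wrist','w0.png');s=r.observe()
o,d=ray(w,(280,210));print(o-s['tcp_pos'],d,onz(w,(280,210),60)-s['tcp_pos'])
off=onz(w,(280,210),60)-s['tcp_pos']
rows([532-off[0],-181-off[1],250])
E
```

```text
[ 79.43172309  18.11580739 134.5466083 ] [-0.3039321  -0.06410742 -0.95054731] [ -24.07830924   -3.71722926 -189.18090634]
total [ 0.6669 -0.4651 -0.0011] rows 16 each [ 0.0417 -0.0291 -0.0001] twist 0 t 0.2 tcp [ 149.9 -632.1  249.2] yaw 0.2329
```

```bash
python3 -m creep '{"linear":[[0.0417,-0.0291,0],[0.0417,-0.0291,0],[0.0417,-0.0291,0],[0.0417,-0.0291,0],[0.0417,-0.0291,0],[0.0417,-0.0291,0],[0.0417,-0.0291,0],[0.0417,-0.0291,0]],"twist":[0,0,0,0,0,0,0,0]}'
python3 -m creep '{"linear":[[0.0417,-0.0291,0],[0.0417,-0.0291,0],[0.0417,-0.0291,0],[0.0417,-0.0291,0],[0.0417,-0.0291,0],[0.0417,-0.0291,0],[0.0417,-0.0291,0],[0.0417,-0.0291,0],[0,0,0],[0,0,0]],"twist":[0,0,0,0,0,0,0,0,0,0]}'
python3 - <<'E'
from h import *
w=cam('wrist','w1.png');s=r.observe()
cv2.imwrite('pics/w1b.png',np.clip(w['img']*1.4,0,255).astype(np.uint8))
for k in('mtx','rvec','tvec'):print(np.array(w[k]).round(4).tolist())
rows([564,300,250])
E
```

```text
t: 0.87
tcp_pos: [354.0, -403.2, 249.8]
orientation: [3.141, 0.0, 0.233]
wrist_force: [0.8, -0.4, 0.0]
grip_width: 1.003
gripper_force: 0.0
t: 1.7
tcp_pos: [557.5, -174.5, 249.4]
orientation: [-3.14, -0.0, 0.238]
wrist_force: [-0.6, -0.4, -0.3]
grip_width: 0.998
gripper_force: 0.0
[[348.1582, 0.0, 281.7277], [0.0, 348.1582, 210.0674], [0.0, 0.0, 1.0]]
[-2.2649, 1.7813, 0.2864]
[-300.456, 434.0416, 546.5541]
total [ 0.1577 -0.6159 -0.0008] rows 12 each [ 0.0131 -0.0513 -0.0001] twist 0 t 1.75 tcp [ 556.3 -176.8  249.4] yaw 0.2344
```

View pics/w1b.png

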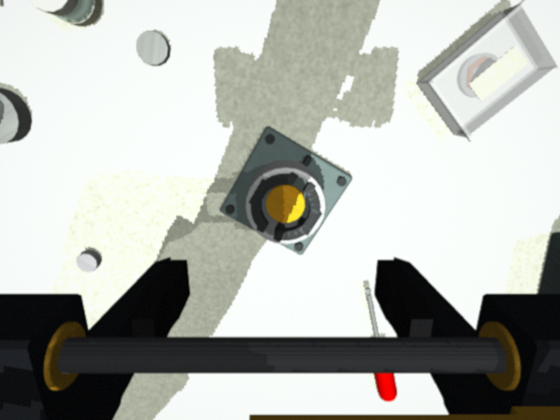

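The wrist view shows the drum at (286,204), the index block at (307,160) and slot-like gaps near (305,185) and (278,230). I'll enlarge it to measure.

Run:
```python
from h import *
i=cv2.imread('pics/w1.png')[120:260,215:360]
i=cv2.resize(i,None,fx=4,fy=4,interpolation=cv2.INTER_CUBIC)
i=(255*(i/255.)**0.55).astype(np.uint8)
cv2.imwrite('pics/w1c.png',i)
```

```text
(no output)
```

View pics/w1c.png

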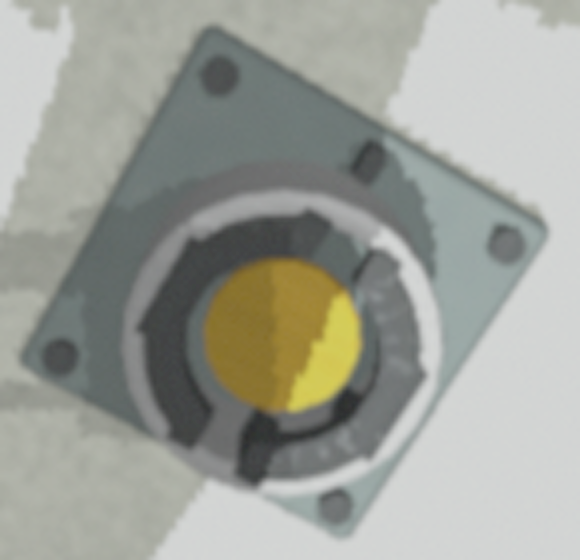

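```bash
cat > d.py <<'E'
from h import *
w=cam('wrist')
P=lambda u,v:(215+(u-1.5)/4,120+(v-1.5)/4)
H=[onz(w,P(*p),12) for p in((220,75),(507,243),(335,507),(60,357))]
print('centre holes',np.mean(H,0).round(1),'x axes',[round(np.arctan2(*(b-a)[1::-1]),3) for a,b in((H[3],H[0]),(H[2],H[1]))],[round(np.arctan2(*(b-a)[1::-1])+np.pi/2,3) for a,b in((H[0],H[1]),(H[3],H[2]))])
a,b=onz(w,P(223,445),60),onz(w,P(340,247),60)
print('slot',a.round(1),b.round(1),'mid',((a+b)/2).round(1),np.arctan2(*(b-a)[1::-1]))
# drum rim (bright) ellipse
print('drum',onz(w,P(282,341),57).round(1))
t=cv2.imread('pics/top1.png');h=cv2.cvtColor(t,cv2.COLOR_BGR2HSV)
m=cv2.inRange(h,(12,90,60),(30,255,255));m[:200]=0;m[:,:320]=0
M=cv2.moments(m);a=r.camera('top');print('plate top-view',onz(a,(M['m10']/M['m00'],M['m01']/M['m00']),47).round(1))
m=cv2.inRange(cv2.cvtColor(w['img'],cv2.COLOR_BGR2HSV),(12,90,40),(32,255,255));m[:,:220]=0;m[:,350:]=0;m[:150]=0;m[250:]=0
M=cv2.moments(m);print('plate wrist',onz(w,(M['m10']/M['m00'],M['m01']/M['m00']),47).round(1),M['m00']/255)
E
python3 d.py
```

```text
centre holes [ 535.  -185.3   12. ] x axes [np.float64(-0.296), np.float64(-0.294)] [np.float64(-0.292), np.float64(-0.298)]
slot [ 508.4 -176.6   60. ] [ 564.3 -192.5   60. ] mid [ 536.4 -184.5   60. ] -0.27683563940003847
drum [ 537.4 -184.8   57. ]
plate top-view [ 535.2 -183.    47. ]
plate wrist [ 537.5 -182.9   47. ] 1252.0
```

```bash
python3 -m creep '{"linear":[[0.008,-0.05,0],[0.008,-0.05,0],[0.008,-0.05,0],[0.008,-0.05,0],[0.008,-0.05,0],[0.008,-0.05,0],[0.008,-0.05,0],[0.008,-0.05,0],[0.008,-0.05,0],[0.008,-0.05,0]],"twist":[0,0,0,0,0,0,0,0,0,0]}'
python3 -m creep '{"linear":[[0.0,-0.05,0],[0.0,-0.05,0],[0,0,0]],"twist":[0,0,0]}'
python3 - <<'E'
from h import *
w=cam('wrist','w2.png')
print(proj(w,[[564,300,30]]))
i=cv2.resize((255*(w['img']/255.)**0.6).astype(np.uint8),(750,562),interpolation=cv2.INTER_CUBIC)
cv2.imwrite('pics/w2b.png',i);rows([564,300,250])
E
```

```text
t: 2.68
tcp_pos: [528.1, 201.1, 249.9]
orientation: [3.141, -0.0, 0.23]
wrist_force: [0.6, -0.0, 0.3]
grip_width: 0.998
gripper_force: 0.0
t: 2.93
tcp_pos: [507.7, 281.8, 250.1]
orientation: [-3.137, -0.0, 0.241]
wrist_force: [-0.1, 1.0, 0.6]
grip_width: 0.997
gripper_force: 0.0
[[278.52534884 120.27006579]]
total [ 0.0779 -0.0117 -0.0002] rows 2 each [ 0.039  -0.0059 -0.0001] twist 0 t 2.9833 tcp [509.3 277.7 249.9] yaw 0.238
```

View pics/w2b.png

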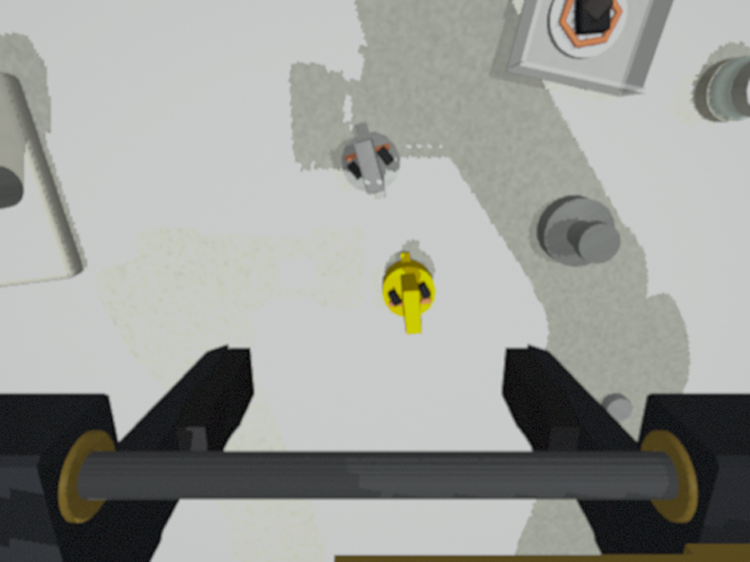

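The view at (370,160) shows the steel holder with lugs at (360,128) and (382,195). The yellow one is at (408,288), well clear. Next I'll compute the holder pose.

Run:
```python
from h import *
w=cam('wrist');P=lambda u,v:((u+.5)/1.3393-.5,(v+.5)/1.3393-.5)
a,b=onz(w,P(360,128),14),onz(w,P(382,195),14);d=b-a
print('lugs',a,b,np.linalg.norm(d),'mid',(a+b)/2,'yaw',np.arctan2(d[1],d[0]))
a,b=onz(w,P(363,137),74),onz(w,P(377,190),74);print('bar',a,b,np.linalg.norm(b-a),(a+b)/2)
print('yellow',onz(w,P(407,288),30),r.observe()['joints'].round(3))
g=cv2.cvtColor(w['img'][80:160,240:310],cv2.COLOR_BGR2GRAY)
cv2.imwrite('pics/w2c.png',cv2.resize((255*(w['img'][80:160,240:310]/255.)**.8).astype(np.uint8),None,fx=7,fy=7,interpolation=cv2.INTER_CUBIC))
```

```text
lugs [586.0255568  310.28593856  14.        ] [541.21758442 282.19208015  14.        ] 52.88685346295901 mid [563.62157061 296.23900936  14.        ] yaw -2.581568287632102
bar [581.60054058 304.90076046  74.        ] [551.29534191 288.40742132  74.        ] 34.50268543834932 [566.44794125 296.65409089  74.        ]
yellow [476.02568897 245.61096383  30.        ] [-0.304  0.442 -0.354  1.714  0.175  1.017 -2.056]
```

View pics/w2c.png

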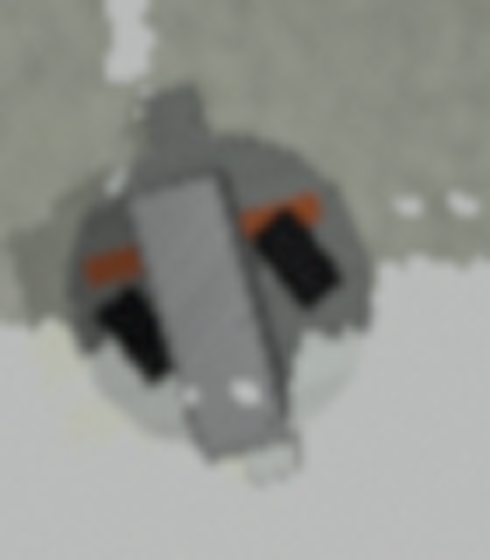

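Run:
```python
from h import *
w=cam('wrist');P=lambda u,v:(240+(u-3)/7,80+(v-3)/7)
y=lambda a,b:np.arctan2(*(b-a)[1::-1])
for p,q,z in(((130,205),(208,460),74),((215,178),(287,425),74),((172,191),(247,445),74),((175,88),(275,480),12)):
    a,b=onz(w,P(*p),z),onz(w,P(*q),z);print(a.round(1),b.round(1),'L',np.linalg.norm(b-a).round(1),((a+b)/2).round(1),'yaw',y(b,a).round(3))
print(onz(w,(240+(220-3)/7,80+(285-3)/7),30))
o=ray(w,(0,0))[0];print(o)
rows([565,297,130],0.5+0)
```

```text
[575.2 310.5  74. ] [547.2 294.4  74. ] L 32.3 [561.2 302.5  74. ] yaw 0.523
[580.7 301.1  74. ] [553.8 285.7  74. ] L 31.0 [567.2 293.4  74. ] yaw 0.52
[578.  305.9  74. ] [550.2 290.   74. ] L 32.0 [564.1 298.   74. ] yaw 0.518
[589.6 311.2  12. ] [538.1 284.2  12. ] L 58.2 [563.9 297.7  12. ] yaw 0.483
[565.41373419 298.39101931  30.        ]
[589.94752834 292.87964143 384.31345547]
total [ 0.0771 -0.015   0.1594] rows 4 each [ 0.0193 -0.0038  0.0399] twist -0.0855 t 3.0833 tcp [511.3 272.8 249.6] yaw 0.2313
```

```bash
Z='[0,0,0]'
python3 -m creep '{"linear":[[0,0,0],[0,0,0],[0,0,0],[0,0,0],[0,0,0],[0,0,0],[0,0,0],[0,0,0],[0,0,0],[0,0,0]],"twist":[-0.039,-0.039,-0.039,-0.039,-0.039,-0.039,-0.039,-0.039,-0.039,-0.039]}' >/dev/null
python3 -m creep '{"linear":[[0,0,0],[0,0,0],[0,0,0],[0,0,0],[0,0,0],[0,0,0],[0,0,0],[0,0,0],[0,0,0],[0,0,0]],"twist":[-0.039,-0.039,-0.039,-0.039,-0.039,-0.039,-0.039,-0.039,-0.039,-0.039]}' >/dev/null
python3 -m creep '{"linear":[[0,0,0],[0,0,0],[0,0,0],[0,0,0],[0,0,0],[0,0,0],[0,0,0],[0,0,0],[0,0,0],[0,0,0]],"twist":[-0.039,-0.039,-0.039,-0.039,-0.039,-0.039,-0.039,-0.0353,0,0]}'
python3 -c "
from h import *
print(r.observe()['joints'].round(3));rows([564,298,140])"
```

```text
t: 5.58
tcp_pos: [511.7, 272.1, 249.2]
orientation: [-3.141, -0.001, -2.638]
wrist_force: [0.1, -0.2, -0.4]
grip_width: 1.002
gripper_force: 0.0
[ 0.183  0.672 -1.099  1.687  0.64   1.191  0.994]
total [-0.0777 -0.0035  0.1456] rows 4 each [-0.0194 -0.0009  0.0364] twist 0 t 5.5833 tcp [511.7 272.1 249.2] yaw -2.638
```

```bash
python3 -m creep '{"linear":[[-0.0194,-0.0013,0.0366],[-0.0194,-0.0013,0.0366],[-0.0194,-0.0013,0.0366],[-0.0194,-0.0013,0.0366],[0,0,0],[0,0,0]],"twist":[0,0,0,0,0,0]}'
python3 - <<'E'
from h import *
P=np.mean([[*r.observe()['tcp_pos']]],0)
w=cam('wrist','w3.png');rows([564,298,53]);s=r.observe()
cv2.imwrite('pics/w3b.png',(255*(w['img']/255.)**.6).astype(np.uint8))
p=s['tcp_pos'];print(s['joints'].round(3));print('grasp pt px',proj(w,[p+[0,0,8],p-[0,0,11],[564,298,74]]))
E
```

```text
t: 6.08
tcp_pos: [563.2, 298.3, 138.7]
orientation: [-3.141, -0.003, -2.635]
wrist_force: [0.2, 0.3, 0.2]
grip_width: 0.997
gripper_force: 0.0
total [-0.     -0.0016  0.1166] rows 3 each [-0.     -0.0005  0.0389] twist 0 t 6.1333 tcp [563.4 299.1 140.4] yaw -2.6338
[ 0.057  0.866 -0.966  1.612  0.783  1.094  0.953]
grasp pt px [[284.55785851 302.54079674]
 [284.2156869  279.58046   ]
 [281.54811986 234.67071837]]
```

View pics/w3b.png

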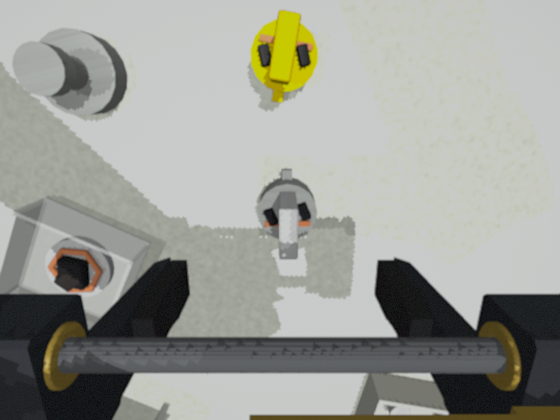

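Run:
```python
from h import *
w=cam('wrist');P=lambda u,v:np.array([u,v])
for (p,q,z) in(((287.5,192),(288.5,244),74),((286.5,169),(289,259),12)):
    a,b=onz(w,p,z),onz(w,q,z);print(a.round(1),b.round(1),np.linalg.norm(b-a).round(1),((a+b)/2).round(1),np.arctan2(*(a-b)[1::-1]))
c=onz(w,(287,207),30);print(c)
```

```text
[539.1 289.   74. ] [568.3 306.2  74. ] 33.9 [553.7 297.6  74. ] -2.6102757912884202
[537.9 288.6  12. ] [603.2 327.7  12. ] 76.2 [570.6 308.2  12. ] -2.6023515828368957
[559.44009654 300.86556612  30.        ]
```

Run:
```python
from h import *
w=cam('wrist')
a,b=onz(w,(287.7,207),74),onz(w,(288.7,259),74);print(a.round(1),b.round(1),np.linalg.norm(b-a),((a+b)/2).round(1),np.arctan2(*(a-b)[1::-1]))
a=onz(w,(286.5,169),12);print('from lug',a+29*np.array([.873,.488,0]))
rows([564,298,53])
```

```text
[547.8 294.4  74. ] [578.  312.2  74. ] 35.03932273190453 [562.9 303.3  74. ] -2.609547315244702
from lug [563.74507198 303.3955842   12.        ]
total [ 0.0008 -0.0022  0.1185] rows 3 each [ 0.0003 -0.0007  0.0395] twist 0 t 6.2333 tcp [563.7 299.7 141.9] yaw -2.6324
```

```bash
python3 -m creep '{"linear":[[0,0.001,0.035],[0,0.001,0.035],[0,0,0.025],[0,0,0.0205],[0,0,0]],"twist":[0,0,0,-0.005,0]}'
python3 -m creep '{"linear":[[0,0,0],[0,0,0],[0,0,0],[0,0,0],[0,0,0],[0,0,0]],"twist":[0,0,0,0,0,0]}' 0
python3 -m creep '{"linear":[[0,0,0],[0,0,0],[0,0,0]],"twist":[0,0,0]}'
```

```text
t: 6.65
tcp_pos: [561.7, 299.4, 50.9]
orientation: [-3.141, -0.004, -2.615]
wrist_force: [0.2, -0.3, -0.1]
grip_width: 1.002
gripper_force: 0.0
t: 7.15
tcp_pos: [563.0, 300.9, 53.8]
orientation: [-3.141, 0.001, -2.616]
wrist_force: [-0.7, -0.3, -0.2]
grip_width: 0.572
gripper_force: 0.0
t: 7.4
tcp_pos: [562.8, 300.8, 53.3]
orientation: [-3.142, -0.0, -2.616]
wrist_force: [-0.0, 0.2, -0.2]
grip_width: 0.341
gripper_force: 0.0
```

```bash
python3 -m creep '{"linear":[[0,0,0],[0,0,0],[0,0,0],[0,0,0],[0,0,0],[0,0,0]],"twist":[0,0,0,0,0,0]}'
python3 -m creep '{"linear":[[0,0,-0.02],[0,0,-0.035],[0,0,-0.035],[0,0,-0.035],[0,0,-0.035],[0,0,0],[0,0,0]],"twist":[0,0,0,0,0,0,0]}'
python3 - <<'E'
from h import *
w=cam('wrist','w4.png');s=r.observe();print(s['joints'].round(3))
cv2.imwrite('pics/w4b.png',(255*(w['img'][180:420,130:430]/255.)**.5).astype(np.uint8))
rows([536.7,-184,173],-0.28)
E
```

```text
t: 7.9
tcp_pos: [562.7, 300.7, 53.1]
orientation: [-3.142, -0.0, -2.616]
wrist_force: [-0.3, -0.2, -1.9]
grip_width: 0.134
gripper_force: 29.9
t: 8.48
tcp_pos: [563.5, 301.4, 175.6]
orientation: [-3.141, 0.003, -2.616]
wrist_force: [-0.1, 0.2, -2.8]
grip_width: 0.133
gripper_force: 29.9
[ 0.069  0.831 -0.997  1.592  0.751  1.142  0.99 ]
total [ 0.3545 -0.5413  0.0011] rows 13 each [ 0.0273 -0.0416  0.0001] twist 0.2565 t 8.5333 tcp [562.9 300.6 173.8] yaw -2.6157
```

View pics/w4b.png

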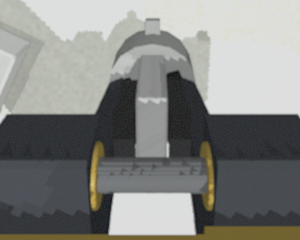

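Grip confirmed at an opening of 11.8 mm. The near lug tip shows at crop (152,20), which is full-frame (282,200).

```bash
python3 - <<'E'
from h import *
w=cam('wrist');s=r.observe();p=s['tcp_pos'];y=s['orientation'][2]
for v in(198,199.5):
  a=onz(w,(282,v),p[2]-53+14)-p;print(a, 'along x',a[0]*np.cos(y)+a[1]*np.sin(y),'y',a[0]*np.sin(y)-a[1]*np.cos(y))
rows([536.7,-184,173],-0.28)
E
python3 -m creep '{"linear":[[0.028,-0.042,0],[0.028,-0.042,0],[0.028,-0.042,0],[0.028,-0.042,0],[0.028,-0.042,0],[0.028,-0.042,0],[0.028,-0.042,0],[0.028,-0.042,0],[0.028,-0.042,0],[0.028,-0.042,0]],"twist":[0,0,0,0,0,0,0,0,0,0]}'
python3 -m creep '{"linear":[[0,0,0],[0,0,0],[0,0,0],[0,0,0],[0,0,0],[0,0,0],[0,0,0],[0,0,0],[0,0,0],[0,0,0]],"twist":[0.032,0.032,0.032,0.032,0.032,0.032,0.032,0.0325,0,0]}'
python3 -c "
from h import *
print(r.observe()['joints'].round(3));rows([536.7,-184,173],-0.28)"
```

```text
[-25.38145397 -15.0026759  -39.        ] along x 29.482935060168728 y -0.23458513300209027
[-24.67439501 -14.5923771  -39.        ] along x 28.665452654009997 y -0.23465389311327378
total [ 3.538e-01 -5.411e-01 -4.000e-04] rows 13 each [ 0.0272 -0.0416 -0.    ] twist 0.2565 t 8.5833 tcp [562.5 300.2 172.7] yaw -2.6157
t: 9.42
tcp_pos: [537.9, -79.1, 172.1]
orientation: [3.14, -0.002, -2.616]
wrist_force: [0.8, 0.1, -1.0]
grip_width: 0.134
gripper_force: 29.9
t: 10.25
tcp_pos: [538.6, -77.1, 172.5]
orientation: [-3.141, -0.002, 2.865]
wrist_force: [-0.3, 0.1, -2.4]
grip_width: 0.133
gripper_force: 29.9
[ 0.72   0.632 -0.894  1.846  0.597  0.959  0.853]
total [-0.0365 -0.1379 -0.0007] rows 3 each [-0.0122 -0.046  -0.0002] twist 0.0011 t 10.25 tcp [538.6 -77.1 172.5] yaw 2.865
```

Run:
```python
from h import *
w=cam('wrist','w5.png');i=w['img']
u=proj(w,[[536.5,-184,60]])[0];print(u)
m=cv2.inRange(cv2.cvtColor(i,cv2.COLOR_BGR2HSV),(12,90,40),(32,255,255))
k=np.zeros_like(m);cv2.circle(k,tuple(int(x) for x in u),55,255,-1);m&=k
M=cv2.moments(m);print(M['m00']/255,onz(w,(M['m10']/M['m00'],M['m01']/M['m00']),47))
x,y=[int(v) for v in u]
y0,x0=max(0,y-70),max(0,x-75);print(x0,y0)
cv2.imwrite('pics/w5b.png',cv2.resize((255*(i[y0:y0+140,x0:x0+150]/255.)**.55).astype(np.uint8),None,fx=4,fy=4,interpolation=cv2.INTER_CUBIC))
```

```text
[147.56998951 243.13195086]
1792.0 [ 536.03850804 -183.14715984   47.        ]
72 173
```

View pics/w5b.png

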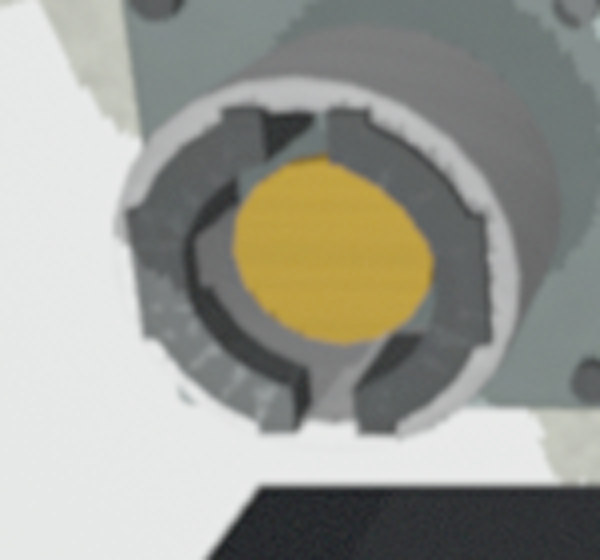

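The crop shows the slots clearly: upper centre near (295,130), lower near (326,412).

Run:
```python
from h import *
w=cam('wrist');P=lambda u,v:(72+(u-1.5)/4,173+(v-1.5)/4)
def L(p,q):
    a,b=onz(w,P(*p),60),onz(w,P(*q),60);print(a.round(1),b.round(1),np.linalg.norm(b-a).round(1),'mid',((a+b)/2).round(1),'yaw',np.arctan2(*(a-b)[1::-1]).round(3))
L((295,112),(326,432));L((262,112),(294,432));L((328,112),(357,432));L((295,140),(326,400))
rows([536.6,-184,125],2.86-np.pi)
```

```text
[ 504.5 -172.3   60. ] [ 568.2 -192.4   60. ] 66.8 mid [ 536.4 -182.3   60. ] yaw 2.836
[ 502.8 -178.2   60. ] [ 566.4 -198.5   60. ] 66.8 mid [ 534.6 -188.3   60. ] yaw 2.831
[ 506.2 -166.4   60. ] [ 569.9 -186.4   60. ] 66.8 mid [ 538.  -176.4   60. ] yaw 2.837
[ 509.6 -174.4   60. ] [ 561.5 -189.6   60. ] 54.2 mid [ 535.6 -182.    60. ] yaw 2.856
total [-0.0361 -0.138   0.0636] rows 3 each [-0.012  -0.046   0.0212] twist 0.0014 t 10.35 tcp [538.9 -77.1 172.7] yaw 2.8645
```

```bash
python3 -m creep '{"linear":[[-0.012,-0.0457,0],[-0.012,-0.0457,0],[-0.012,-0.0457,0],[0,0,0],[0,0,0.025],[0,0,0.025],[0,0,0.02],[0,0,0],[0,0,0],[0,0,0]],"twist":[0,0,0,0.008,0,0,0,0,0,0]}'
python3 -c "
from h import *
for _ in range(3): r.camera('top');rows([536.4,-183.4,118],2.84-np.pi)
print(r.observe()['joints'].round(3))"
```

```text
t: 11.18
tcp_pos: [537.4, -183.0, 121.4]
orientation: [3.141, 0.001, 2.837]
wrist_force: [0.1, 0.4, -0.9]
grip_width: 0.135
gripper_force: 29.9
total [ 0.0014 -0.0009  0.0049] rows 1 each [ 0.0014 -0.0009  0.0049] twist -0.0009 t 11.2333 tcp [ 537.6 -183.1  121.7] yaw 2.8372
total [ 0.0015 -0.0007  0.0051] rows 1 each [ 0.0015 -0.0007  0.0051] twist -0.0009 t 11.2833 tcp [ 537.6 -183.2  121.8] yaw 2.8371
total [ 0.0014 -0.0006  0.005 ] rows 1 each [ 0.0014 -0.0006  0.005 ] twist -0.001 t 11.3333 tcp [ 537.5 -183.3  121.7] yaw 2.8369
[ 0.84   0.726 -0.82   1.817  0.669  0.899  0.975]
```

```bash
python3 -m creep '{"linear":[[0.0014,-0.0007,0.006],[0,0,0.006],[0,0,0.005],[0,0,0.004],[0,0,0],[0,0,0]],"twist":[0,0,0,0,0,0]}'
python3 -m creep '{"linear":[[0,0,0.0015],[0,0,0.0015],[0,0,0.0015],[0,0,0],[0,0,0]],"twist":[0,0,0,0,0]}'
```

```text
t: 11.83
tcp_pos: [535.6, -183.4, 104.7]
orientation: [3.141, -0.001, 2.837]
wrist_force: [0.6, 0.0, -1.2]
grip_width: 0.134
gripper_force: 29.9
t: 12.25
tcp_pos: [535.7, -183.5, 101.7]
orientation: [-3.142, -0.0, 2.837]
wrist_force: [0.2, 0.6, -1.7]
grip_width: 0.132
gripper_force: 29.9
```

The underside is at about 48.7 mm with no contact force, so the lugs are in the slots. Now pressing on gently.

```bash
python3 -m creep '{"linear":[[0,0,0.002],[0,0,0.002],[0,0,0],[0,0,0]],"twist":[0,0,0,0]}'
python3 -m creep '{"linear":[[0,0,0.002],[0,0,0.002],[0,0,0.002],[0,0,0],[0,0,0]],"twist":[0,0,0,0,0]}'
```

```text
t: 12.58
tcp_pos: [536.0, -183.5, 99.0]
orientation: [-3.142, 0.001, 2.837]
wrist_force: [-0.4, 0.0, 2.3]
grip_width: 0.133
gripper_force: 29.9
t: 13.0
tcp_pos: [536.0, -183.5, 94.3]
orientation: [3.142, 0.0, 2.837]
wrist_force: [-0.6, 0.3, 5.6]
grip_width: 0.131
gripper_force: 29.9
```

```bash
python3 -m creep '{"linear":[[0,0,0.002],[0,0,0.002],[0,0,0.002],[0,0,0.002],[0,0,0.0015],[0,0,0],[0,0,0]],"twist":[0,0,0,0,0,0,0]}'
```

```text
t: 13.58
tcp_pos: [536.0, -183.5, 87.5]
orientation: [-3.141, 0.001, 2.837]
wrist_force: [-1.5, 0.5, 8.1]
grip_width: 0.135
gripper_force: 29.9
```

```bash
python3 -m creep '{"linear":[[0,0,0.0025],[0,0,0],[0,0,0],[0,0,0]],"twist":[0,0,0,0]}'
python3 -m creep '{"linear":[[0,0,0],[0,0,0],[0,0,0],[0,0,0],[0,0,0],[0,0,0],[0,0,0]],"twist":[0.01,0.015,0.02,0.02,0.02,0,0]}'
```

```text
t: 13.92
tcp_pos: [536.0, -183.4, 85.7]
orientation: [-3.141, 0.001, 2.837]
wrist_force: [-1.4, 1.0, 9.9]
grip_width: 0.132
gripper_force: 29.9
t: 14.5
tcp_pos: [537.1, -183.8, 86.2]
orientation: [3.141, 0.003, 2.569]
wrist_force: [-0.3, -0.9, 9.7]
grip_width: 0.132
gripper_force: 29.9
```

```bash
python3 -m creep '{"linear":[[0,0,0],[0,0,0],[0,0,0],[0,0,0],[0,0,0],[0,0,0],[0,0,0],[0,0,0],[0,0,0]],"twist":[0.02,0.03,0.03,0.03,0.03,0.03,0.02,0,0]}'
python3 -m creep '{"linear":[[0,0,0],[0,0,0],[0,0,0],[0,0,0],[0,0,0],[0,0,0],[0,0,0],[0,0,0],[0,0,0],[0,0,0]],"twist":[0.02,0.03,0.03,0.03,0.03,0.02,0.02,0.02,0,0]}'
python3 -c "
from h import *
s=r.observe();print(s['joints'].round(3),s['ft_torque'])"
```

```text
t: 15.25
tcp_pos: [537.0, -184.2, 86.2]
orientation: [3.14, 0.003, 1.972]
wrist_force: [-0.4, -0.9, 9.4]
grip_width: 0.13
gripper_force: 29.9
t: 16.08
tcp_pos: [536.7, -184.3, 86.1]
orientation: [3.139, 0.001, 1.344]
wrist_force: [-0.3, -0.6, 8.7]
grip_width: 0.136
gripper_force: 29.9
[ 0.578  0.668 -0.437  1.846  0.413  0.716 -0.32 ] [-0.28355345  0.23765878  0.00540512]
```

```bash
python3 -m creep '{"linear":[[0,0,0],[0,0,0],[0,0,0],[0,0,0]],"twist":[0.015,0.012,0,0]}'
python3 -m creep '{"linear":[[0,0,-0.002],[0,0,-0.002],[0,0,-0.002],[0,0,0],[0,0,0]],"twist":[0,0,0,0,0]}'
python3 -c "
from h import *
s=r.observe();print(s['ft_torque'])"
```

```text
t: 16.42
tcp_pos: [536.7, -184.3, 86.1]
orientation: [3.139, 0.001, 1.259]
wrist_force: [-1.4, -0.8, 9.7]
grip_width: 0.134
gripper_force: 29.9
t: 16.83
tcp_pos: [536.6, -184.3, 90.4]
orientation: [3.139, 0.001, 1.259]
wrist_force: [-1.0, -1.5, 7.8]
grip_width: 0.134
gripper_force: 29.9
[-0.24063365  0.06209566  0.00500988]
```

```bash
python3 -m creep '{"linear":[[0,0,-0.0013],[0,0,-0.0013],[0,0,0],[0,0,0]],"twist":[0,0,0,0]}'
python3 -m creep '{"linear":[[0,0,-0.0013],[0,0,-0.0007],[0,0,0],[0,0,0]],"twist":[0,0,0,0]}'
```

```text
t: 17.17
tcp_pos: [536.6, -184.3, 92.3]
orientation: [3.139, 0.001, 1.259]
wrist_force: [-0.8, -2.1, 5.9]
grip_width: 0.13
gripper_force: 29.9
t: 17.5
tcp_pos: [536.4, -184.3, 93.0]
orientation: [3.14, 0.0, 1.259]
wrist_force: [3.9, -3.4, -4.1]
grip_width: 0.134
gripper_force: 29.9
```

The force flipped to a downward pull at z 93, underside 40 mm: the lugs are seated in the notches. Releasing now.

```bash
python3 -m creep '{"linear":[[0,0,0],[0,0,0],[0,0,0],[0,0,0],[0,0,0],[0,0,0]],"twist":[0,0,0,0,0,0]}' 0.6
python3 -m creep '{"linear":[[0,0,-0.01],[0,0,-0.02],[0,0,-0.03],[0,0,-0.04],[0,0,-0.04],[0,0,-0.04],[0,0,-0.02],[0,0,0],[0,0,0]],"twist":[0,0,0,0,0,0,0,0,0]}'
python3 - <<'E'
from h import *
w=cam('wrist');s=cam('side');p=np.array([536.4,-183.5])
u=[cv2.cvtColor(c['img'],cv2.COLOR_BGR2GRAY) for c in(w,s)]
print(r.observe()['tcp_pos'])
# bar top: expect z 114, yaw 1.26; bright face outline in wrist view
e=proj(w,[[p[0]+a*17*np.cos(1.26)-b*6*np.sin(1.26),p[1]+a*17*np.sin(1.26)+b*6*np.cos(1.26),114] for a,b in((-1,-1),(-1,1),(1,1),(1,-1))]);print(e.round())
c=e.mean(0).astype(int);g=(255*(w['img']/255.)**.55).astype(np.uint8)
a=g[max(0,c[1]-80):c[1]+80,max(0,c[0]-80):c[0]+80].copy()
q=proj(s,[[*p,80]])[0].astype(int);b=s['img'][max(0,q[1]-55):q[1]+55,max(0,q[0]-55):q[0]+55]
cv2.imwrite('pics/end.png',np.hstack([cv2.resize(a,(400,400)),cv2.resize(b,(400,400))]))
# bar top height from same bright blob is checked in side view
print('side px of bar top if locked / if up',proj(s,[[*p,114],[*p,121]]).round(1), q)
E
```

```text
t: 18.0
tcp_pos: [535.5, -183.3, 93.0]
orientation: [-3.141, -0.0, 1.26]
wrist_force: [-0.0, 0.7, -0.5]
grip_width: 0.559
gripper_force: 0.0
t: 18.75
tcp_pos: [536.0, -183.6, 244.1]
orientation: [3.14, 0.0, 1.259]
wrist_force: [-1.1, 0.2, -0.3]
grip_width: 0.603
gripper_force: 0.0
[ 534.90080531 -183.43161324  242.21975192]
[[288. 223.]
 [274. 223.]
 [273. 182.]
 [289. 182.]]
side px of bar top if locked / if up [[313.1 259.1]
 [313.3 256.9]] [312 269]
```

I've used all 10 picture views, so the final check is numeric: bar angle and length in the wrist view, from edges.

Run:
```python
from h import *
w=cam('wrist');g=cv2.cvtColor(w['img'],cv2.COLOR_BGR2GRAY)[170:240,255:310]
L=cv2.createLineSegmentDetector().detect(g)[0].reshape(-1,4)
for l in L:
    if np.hypot(l[2]-l[0],l[3]-l[1])>14:
        a,b=onz(w,l[:2]+[255,170],114),onz(w,l[2:]+[255,170],114);print((l+[255,170,255,170]).round(1),'yaw',(np.arctan2(*(b-a)[1::-1])%np.pi).round(3),'L',np.linalg.norm(b-a).round(1))
s=r.observe();print(s['t'],s['wrist_force'])
```

```text
[276.  185.7 278.4 220.7] yaw 1.321 L 28.9
[289.4 223.6 255.3 221.5] yaw 2.763 L 27.4
[291.4 219.3 291.  194.4] yaw 1.284 L 20.7
[309.4 208.5 296.1 218.7] yaw 0.375 L 13.5
[270.  218.9 254.4 207.2] yaw 2.151 L 15.7
[261.5 199.9 275.8 211.9] yaw 2.105 L 15.0
[294.  211.5 308.6 197.4] yaw 0.487 L 16.3
[307.1 196.9 307.3 181.9] yaw 1.264 L 12.1
[308.  180.7 298.2 169.4] yaw 1.973 L 11.7
18.9 [-0.02826939  0.46273826 -0.3174295 ]
```

The bar stands at about 1.29 rad, a quarter turn from the slots, with its sides and far end where I predicted for a locked holder. The gripper is clear.

```bash
python3 -c "
from workcell import r
print(r.sign_off())"
```

```text
the job is handed in; nothing more can be done
None
```

I handed the job in with the holder pushed in, turned a quarter turn clockwise and, by the readings, locked; the hand-in returned no verdict. The slots were found from the camera, so no turning on the ring was needed. On letting up, the notches caught at about 40 mm. The wrist force read about 10 N at most, no bystander was approached, and about 19 s of the 64 s were used.

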